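# Fetch the whistle from under the hall rack with a reacher

## Task

A whistle has slid under the low wire rack on the hall shelf. Take the reacher that lies in front of the rack, squeeze its trigger to close its jaws on the whistle where it lies under the rack, and draw the whistle out the way the reacher went in until it is at least three fingers' width (50 mm) clear of the rack's edge. Then let go so that the jaws spring open and the whistle is left lying on the shelf; never touch the whistle with the gripper itself.

Things in the scene. Friction and masses are not known exactly. Their poses are not given: they have to be found in the camera images.
- whistle_drum (a point): Steel whistle on its side on the shelf under the rack: upright round drum 24 mm across, 20 mm high, mouthpiece 12 mm wide reaching 36 mm from the drum's axis along own x (at first pointing away from the reacher, within 25 deg of the rack's y). Point: drum centre, 10 mm above the shelf. A flat folded bottle opener lies 100 mm to its left or right, a key behind.
- reacher_grip (a point): Loose reacher lying flat, 280 mm, 0.26 kg; slides on the shelf. Own x: handle to jaws; z up. Point: handle's middle, 25 mm above the shelf. Handle: two upright bars 76 mm along x, tops 45 mm up: black fixed grip (outer face y=-29 mm), grey sprung trigger (outer face y=+29 mm, free). Pinch both across y from above. Jaw pads 18 mm long, 2 to 24 mm up, their middle 225 mm ahead at y=0.
- trigger (a joint): Squeeze of the reacher's trigger towards the fixed grip, m: 0 free, 0.02 full. Spring 5 N at 0, 10 N at 0.013. Jaw pads 63 mm apart free, 51 at 0.004 (handle 54 mm wide: enough to hold and slide it, jaws open), on the drum at 0.013 (handle 45 mm wide). Let go, they spring open. Fingers closing evenly shift the shaft by half the squeeze to own +y.
- rack: Low steel wire rack fixed to the shelf, 260 mm along own x, 180 mm along own y, top 64 mm above the shelf, 58 mm clear beneath; only four 6 mm legs, at its corners. Origin: on the shelf under its middle; z up. The edge towards the reacher is at own y=-90 mm; from there to the whistle the way along own y is free.
Things that resemble listed ones, but are neither listed nor needed, are in the scene too. What is shaped like the part that bears whistle_drum but orange or pink is not meant.

How it is judged:
By the outcome, as a careful person would: the job done as asked, in the order asked, and still so for the second after the job is handed in, with the robot touching nothing.
It also fails if it takes over 45 s, if anything falls off the work surface, if the arm or the gripper's body presses on something with over 40 N, if the wrist force passes 120 N, or if a joint passes its speed limit or range.

## Robot

A 6-joint arm with a two-finger parallel gripper is mounted at the origin on the work surface. World frame = base frame: x ahead of the robot, y to its left, z up, the work surface at z = 0. Lengths are in m, angles in degrees, forces in N, time in s.
With the tool pointing down it reaches from about 0.25 to 0.725 m from the base axis. Payload 9.7 kg.
Tool frame: the origin (TCP) lies midway between the tips of the shut fingers; the grasp point (between the pads) lies 19 mm behind it (bot.hold_point_z is the distance from the TCP to the grasp point, in m); z points along the fingers, y is the line along which they close (so a half turn about z gives the same grasp; the last joint's range is limited). The gripper opens to 85 mm and grips with 20 to 120 N. Pads are 22 mm wide; open, the fingers measure 114 mm over their backs; the gripper's body (76 mm by 85 mm) begins 54 mm behind the grasp point. The pads swing forward as they close: fully open they stand 13 mm farther back than shut.
Start: joints at [65.833, 4.979, 10.078, 95.1, 0, 90], TCP at [0.225, 0.502, 0.231] pointing down, gripper open.
Joint ranges: [-179.16, 179.16], [-48.56, 103.87], [-65.8, 70.77], [-126.05, 130.52], [-82.76, 87.17], [-180, 180]. Speed limits (degrees/s): [127.2, 127.2, 147.25, 180, 180, 180].

## Interface

Orientations are given as [roll, pitch, yaw] about the fixed x, y, z axes, in that order (R = Rz(yaw) Ry(pitch) Rx(roll)).
In Python, from workcell import bot gives the robot as it stands.
- The arm moves only by the tool play_rows, never from a script. Its argument "steps" is a list that holds one entry, the list of rows, each a list of 4 numbers: the shift along the tool's x, y, z in m, then the turn about the tool's z in rad. In form: [[[tx, ty, tz, yaw], ...]]. A call has exactly 5 rows; each row shifts and turns the commanded pose from where the row before left it, along the tool's axes as they then stand; what a row does not reach is not made up. A row lasts 1/12 s, in which the tool goes at most 41.7 mm and 7.16 degrees, less where a joint would pass 70% of its speed; a pose out of reach is approached as far as the arm can. A call is refused whole if a number of a shift passes 0.0417 or a number of a turn 0.125, either way. A call with a gripper value outside its range is refused whole. "gripper" is the finger opening in m, from 0 to 0.0854, set as the call begins (left out, the last holds). The fingers move at their own pace and stop on an object; "squeeze" is the grip in N (left out, the last holds). Time passes only in rows, so rows that do not move let the fingers close, or fill a call up. It gives the time, the measured TCP pose, the force, the opening and the grip force at its end, in the units of the state.
- bot.get_obs(): the state, without advancing time (a new reading comes with each control period).
- bot.camera(name): name is "side" or "top" or "wrist"; returns a dict with "img" (480x640x3 uint8, blue, green, red), "vfov" (degrees; the focal length in pixels is half the picture's height over the tangent of half this angle, whatever the lens; pixels are square), "cx", "cy" (the principal point, pixels), "xyz" and "attitude" of the camera in the world. Camera axes: x right, y down, z forward; pixel columns grow to the right and rows downward; lengths in m; the calibration is good to about 2 mm. A picture is of the moment at which its call begins. There is no depth.
- bot.job_done(): hands the job in; it is judged then, once.
The state is a dict: "time": time; "q": joint angles; "qd": joint speeds; "joint_efforts": joint torques, N m; "ee_pos": TCP position; "tcp_rot": TCP orientation; "wrist_force": force on the tool from outside, world axes, zero at the start; "torque": the same for the moment, N m; "opening": finger opening in m; "grasp_force": force on a finger pad.
Only numpy, scipy, OpenCV 4.12 (cv2) and the standard library are available. Lean on these libraries where they do the work, as an engineer would, in place of code of your own. Each camera call takes 0.05 s, during which the arm holds its last target. There are 200 camera calls.

## Working session

There is one attempt and no reset: what is moved stays moved. The work goes in short steps, Python scripts to look and compute and a tool call to move; the robot and the scene stay as the last step left them, time stands still between calls to the robot, and variables do not carry over. Pictures are saved under pics/ and viewed, at most 10 in all, crops included, and the job is handed in when it is done.

Besides the shell and the picture viewer there is one more tool, called after ">>>" by a JSON object that holds its "name" and its "arguments". play_rows: Moves the arm, as the interface text tells. Its arguments: {"type":"object","properties":{"steps":{"type":"array","items":{"type":"array","items":{"type":"array","items":{"type":"number"}}}},"gripper":{"type":"number"},"squeeze":{"type":"number"}},"required":["steps"]}

```bash
mkdir -p pics
cat > h.py <<'E'
import numpy as np,cv2
from scipy.spatial.transform import Rotation as R
from workcell import bot
def rays(c,px):
    f=240/np.tan(np.radians(c["vfov"])/2)
    px=np.atleast_2d(px).astype(float)
    d=np.c_[(px[:,0]-c["cx"])/f,(px[:,1]-c["cy"])/f,np.ones(len(px))]
    a=np.array(c["attitude"],float)
    M=a if a.shape==(3,3) else R.from_euler('xyz',a,degrees=True).as_matrix()
    return np.array(c["xyz"]),d@M.T
def plane(c,px,z):
    o,d=rays(c,px); return o+d*((z-o[2])/d[:,2])[:,None]
E
python3 - <<'E'
from h import *
for n in("top","side"):
    c=bot.camera(n); cv2.imwrite(f"pics/{n}0.png",c["img"]); print(n,{k:v for k,v in c.items() if k!="img"})
o=bot.get_obs();print(o["time"],o["ee_pos"],o["tcp_rot"],o["opening"])
E
```

```text
top {'vfov': 45.52016729376577, 'cx': 317.87962160407744, 'cy': 248.23150173708325, 'xyz': array([0.54590858, 0.04587537, 1.07175753]), 'attitude': array([-176.48030452,    1.5913649 ,  -90.89167613])}
side {'vfov': 44.168608625204165, 'cx': 325.25350602301353, 'cy': 243.94859473336177, 'xyz': array([ 0.42926749, -0.58548318,  0.75541494]), 'attitude': array([-136.44023441,    0.2016738 ,  -16.11733171])}
0.1 [0.22509212 0.50161574 0.23064957] [-1.79932427e+02  1.79913038e-03  1.55833074e+02] 0.0853423529581622
```

View pics/top0.png

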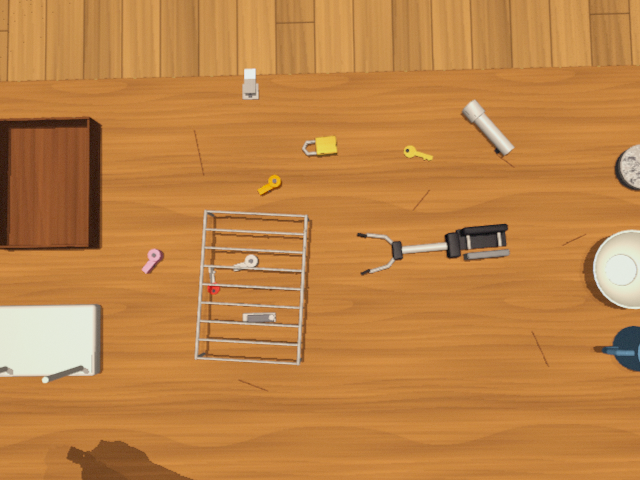

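View pics/side0.png

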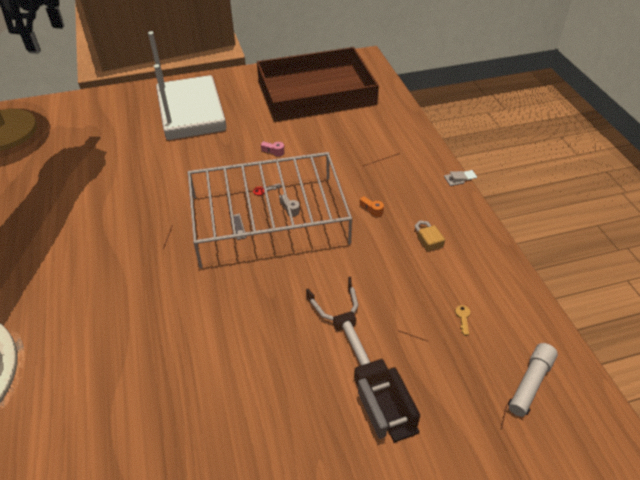

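The top view shows the rack at (197–308, 211–363). The whistle under it is at (251,261), with its mouthpiece pointing left. The reacher has its jaws at (362,238)/(364,272) and its handle at (483,243). The candidates are white (251,261) under the rack, orange (270,185) and pink (152,260). The white one fits, because orange and pink are excluded and it is the one under the rack with the opener about 100 mm to its side and the key behind. I'll check it in a crop.

Run:
```python
from h import *
im=cv2.imread("pics/top0.png")
a=cv2.resize(im[205:300,345:515],None,fx=4,fy=4,interpolation=cv2.INTER_CUBIC)
b=cv2.resize(im[230:300,200:320],None,fx=5.6667,fy=5.6667*.6,interpolation=cv2.INTER_CUBIC)[:200]
b=cv2.resize(im[235:285,195:310],(680,int(50*680/115)-100+0),interpolation=cv2.INTER_CUBIC)
cv2.imwrite("pics/crop.png",np.vstack([a,b])[:600])
```

```text
(no output)
```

View pics/crop.png

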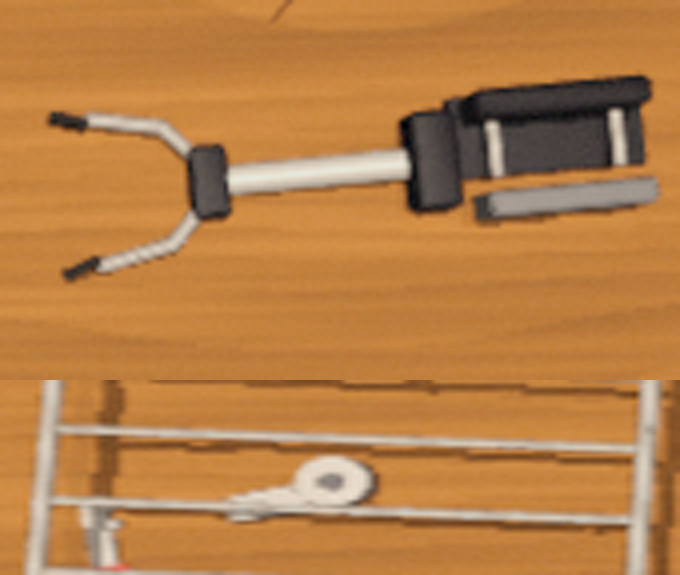

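Run:
```python
from h import *
c=bot.camera("top"); im=c["img"]
p=lambda px,z:np.round(plane(c,px,z)[:,:2]*1000,1)
rk=p([(206,211),(308,215),(300,362),(197,357)],.062)
print("rack",rk.tolist(),np.linalg.norm(np.diff(rk,axis=0),axis=1)); ctr=rk.mean(0)
ay=(rk[0]+rk[3]-rk[1]-rk[2]);ay/=np.linalg.norm(ay);print("rack y dir",ay,np.degrees(np.arctan2(ay[1],ay[0])),ctr)
w=p([(251.7,260.9)],.02)[0];print("drum",w)
print("mouth",p([(236,268)],.016))
t=p([(489,254.2)],.045)[0];b=p([(485.7,229.2)],.045)[0]
j=p([(362,235.2),(365.2,272.2)],.024);print("trig",t,"black",b,np.linalg.norm(t-b),"jaws",j.tolist(),np.linalg.norm(j[0]-j[1]))
sh=p([(345+229/4,205+180/4),(345+408/4,205+165/4)],.02);d=sh[0]-sh[1];print("shaft",sh.tolist(),np.degrees(np.arctan2(d[1],d[0])))
# trigger mask & black mask
hsv=cv2.cvtColor(im,cv2.COLOR_BGR2HSV)
for n,m in(("grey",(hsv[...,1]<60)&(hsv[...,2]>70)&(hsv[...,2]<170)),("dark",hsv[...,2]<60)):
    m=m.astype(np.uint8);m[:, :455]=0;m[:,515:]=0;m[:220]=0;m[265:]=0
    k,l,s,ce=cv2.connectedComponentsWithStats(m)
    for i in range(1,k):
        if s[i,4]>60: print(n,s[i],ce[i],p([ce[i]],.045), cv2.minAreaRect(np.argwhere(l==i)[:,::-1].astype(np.float32)))
```

```text
rack [[678.5, 271.8], [667.9, 89.6], [409.6, 107.3], [420.5, 288.6]] [182.50808201 258.90573574 181.62736578]
rack y dir [0.05904399 0.99825538] 86.61505980825982 [544.125 189.325]
drum [589.8 196.7]
mouth [[577.2 226.5]]
trig [ 593.6 -231.6] black [ 638.4 -227.3] 45.005888503616895 jaws [[633.4, -7.3], [565.5, -11.8]] 68.04895296769817
shaft [[605.1, -80.7], [610.6, -162.5]] 93.84661604430799
grey [466 235  29  14 246] [479.52845528 241.49186992] [[ 616.6 -215.6]] ((480.0, 241.5), (13.0, 28.0), 90.0)
grey [467 250  42   9 247] [487.51821862 253.94331984] [[ 594.1 -229. ]] ((487.5472106933594, 253.99551391601562), (5.972973346710205, 41.47897720336914), 84.5596694946289)
dark [455 224  52  29 385] [480.31688312 232.70909091] [[ 632.3 -217.5]] ((481.82916259765625, 236.21563720703125), (22.77470588684082, 51.605411529541016), 79.5625228881836)
```

>>> {"name": "play_rows", "arguments": {"steps": [[[-0.0156,-0.0347,0,0],[-0.0156,-0.0347,0,0],[-0.0156,-0.0347,0,0],[-0.0156,-0.0347,0,0],[-0.0156,-0.0347,0,0]]], "gripper": 0.0854, "squeeze": 20}}

```text
time: 0.57
ee_pos: [0.2248, 0.3099, 0.2308]
tcp_rot: [-180.0, 0.0, 155.9]
wrist_force: [0.6, -0.2, 1.7]
opening: 0.0854
grasp_force: 0.0
```

>>> {"name": "play_rows", "arguments": {"steps": [[[0,0,0,0.12],[0,0,0,0.12],[0,0,0,0.12],[0,0,0,0.12],[0,0,0,0.12]]]}}

```text
time: 0.98
ee_pos: [0.2253, 0.3114, 0.2312]
tcp_rot: [180.0, 0.0, 121.1]
wrist_force: [-0.7, 0.6, -0.3]
opening: 0.0854
grasp_force: 0.0
```

>>> {"name": "play_rows", "arguments": {"steps": [[[0,0,0,0.12],[0,0,0,0.12],[0,0,0,0.12],[0,0,0,0.115],[0,0,0,0]]]}}

```text
time: 1.4
ee_pos: [0.2252, 0.3115, 0.2312]
tcp_rot: [-180.0, 0.0, 93.9]
wrist_force: [0.7, 0.7, 0.7]
opening: 0.0857
grasp_force: 0.0
```

>>> {"name": "play_rows", "arguments": {"steps": [[[-0.0284,0.0176,0,0],[-0.0284,0.0176,0,0],[-0.0284,0.0176,0,0],[-0.0284,0.0176,0,0],[-0.0284,0.0176,0,0]]]}}

```text
time: 1.82
ee_pos: [0.324, 0.1751, 0.2313]
tcp_rot: [180.0, -0.0, 94.5]
wrist_force: [0.3, 1.3, 0.3]
opening: 0.0852
grasp_force: 0.0
```

>>> {"name": "play_rows", "arguments": {"steps": [[[-0.0284,0.0176,0,0],[-0.0284,0.0176,0,0],[-0.0284,0.0176,0,0],[-0.0284,0.0176,0,0],[-0.0284,0.0176,0,0]]]}}

```text
time: 2.23
ee_pos: [0.4225, 0.0397, 0.2313]
tcp_rot: [180.0, -0.0, 94.5]
wrist_force: [0.6, 0.8, 0.1]
opening: 0.0853
grasp_force: 0.0
```

>>> {"name": "play_rows", "arguments": {"steps": [[[-0.0284,0.0176,0,0],[-0.0284,0.0176,0,0],[-0.0284,0.0176,0,0],[-0.0284,0.0176,0,0],[-0.0284,0.0176,0,0]]]}}

```text
time: 2.65
ee_pos: [0.5207, -0.0954, 0.231]
tcp_rot: [-180.0, -0.0, 94.5]
wrist_force: [1.0, 0.6, 0.4]
opening: 0.0852
grasp_force: 0.0
```

>>> {"name": "play_rows", "arguments": {"steps": [[[-0.0284,0.0176,0.02,0],[-0.0284,0.0176,0.02,0],[-0.0284,0.0176,0.02,0],[-0.0284,0.0176,0.02,0],[-0.0284,0.0176,0.02,0]]]}}

```text
time: 3.07
ee_pos: [0.6189, -0.2303, 0.1299]
tcp_rot: [-180.0, -0.0, 94.5]
wrist_force: [0.7, 0.5, 0.3]
opening: 0.0853
grasp_force: 0.0
```

Run:
```python
from h import *
c=bot.camera("wrist"); cv2.imwrite("pics/w1.png",c["img"]); print({k:v for k,v in c.items() if k!="img"})
o=bot.get_obs();print(o["time"],o["ee_pos"],o["tcp_rot"],o["q"])
```

```text
{'vfov': 60.16207695715417, 'cx': 324.2774583716285, 'cy': 238.53758230285004, 'xyz': array([ 0.61134997, -0.1457486 ,  0.2722232 ]), 'attitude': array([ 1.60965587e+02, -3.26035273e-02,  4.47291043e+00])}
3.1167 [ 0.61981579 -0.23396214  0.12285855] [-1.79664432e+02 -8.02572530e-02  9.43636599e+01] [-2.06502868e+01  2.01891804e+01  1.59732591e+01  8.61221075e+01
 -6.91620587e-02  6.49860223e+01]
```

View pics/w1.png

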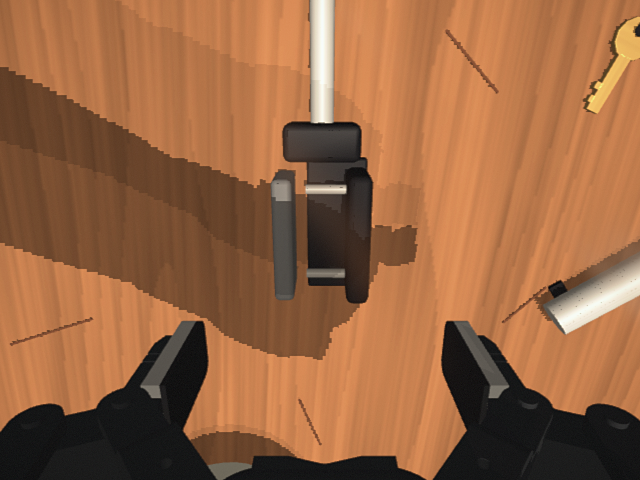

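The wrist view shows the handle bars between columns 273 and 371 and rows 172 to 299, lying nearly along the tool's x, between the open fingers.

Run:
```python
from h import *
c=bot.camera("wrist")
q=plane(c,[(272,176),(275,298),(371,176),(369,300)],.045)*1000;print(q.round(1))
m=q.mean(0);d=q[0]+q[2]-q[1]-q[3];print(m,np.degrees(np.arctan2(d[1],d[0])))
q=plane(c,[(321.5,10),(322,118)],.025)*1000;print(q)
o=bot.get_obs();print(o["ee_pos"],o["tcp_rot"])
```

```text
[[ 587.3 -192.    45. ]
 [ 591.6 -264.4   45. ]
 [ 640.1 -187.9   45. ]
 [ 647.2 -261.4   45. ]]
[ 616.53388178 -226.4150965    45.        ] 94.4726079275644
[[ 607.40494523 -107.80931945   25.        ]
 [ 611.62441758 -161.1654418    25.        ]]
[ 0.61807701 -0.23168509  0.12430515] [-1.79575124e+02 -1.61455859e-01  9.43242078e+01]
```

>>> {"name": "play_rows", "arguments": {"steps": [[[0.004,-0.001,0.023,0],[0,0,0.023,0],[0,0,0.023,0],[0,0,0.023,0],[0,0,0.022,0]]]}}

```text
time: 3.58
ee_pos: [0.6168, -0.2245, 0.0164]
tcp_rot: [-180.0, -0.0, 94.5]
wrist_force: [0.1, -0.4, 0.5]
opening: 0.0854
grasp_force: 0.0
```

>>> {"name": "play_rows", "arguments": {"steps": [[[0,0,0,0],[0,0,0,0],[0,0,0,0],[0,0,0,0],[0,0,0,0]]], "gripper": 0.054}}

```text
time: 4.0
ee_pos: [0.6179, -0.2252, 0.019]
tcp_rot: [179.9, 0.1, 94.3]
wrist_force: [0.1, 0.9, 3.0]
opening: 0.0541
grasp_force: 6.9
```

>>> {"name": "play_rows", "arguments": {"steps": [[[0,0,0,0],[0,0,0,0],[0,0,0,0],[0,0,0,0],[0,0,0,0]]]}}

```text
time: 4.42
ee_pos: [0.6179, -0.2252, 0.019]
tcp_rot: [179.9, 0.1, 94.3]
wrist_force: [-0.1, -1.0, 6.2]
opening: 0.0543
grasp_force: 6.6
```

>>> {"name": "play_rows", "arguments": {"steps": [[[0,0,0,0],[0,0,0,0],[0,0,0.003,0],[0,0,0.003,0],[0,0,0.003,0]]], "gripper": 0.075}}

```text
time: 4.83
ee_pos: [0.6169, -0.2249, 0.0077]
tcp_rot: [-180.0, -0.0, 94.2]
wrist_force: [-0.2, 1.1, -0.2]
opening: 0.0752
grasp_force: 0.0
```

>>> {"name": "play_rows", "arguments": {"steps": [[[0,0,0,0],[0,0,0,0],[0,0,0,0],[0,0,0,0],[0,0,0,0]]], "gripper": 0.054}}

```text
time: 5.25
ee_pos: [0.6171, -0.225, 0.0083]
tcp_rot: [180.0, 0.0, 94.2]
wrist_force: [0.8, -0.1, -0.4]
opening: 0.0544
grasp_force: 7.0
```

Run:
```python
from h import *
for i in range(3):
    c=bot.camera("top");o=bot.get_obs();print(o["ee_pos"],o["tcp_rot"],o["wrist_force"],o["opening"],o["grasp_force"])
im=c["img"];cv2.imwrite("pics/t2.png",cv2.resize(im[190:300,190:515],(800,271)))
```

```text
[ 0.61709844 -0.22491568  0.00828984] [1.79996628e+02 1.05301746e-03 9.42416537e+01] [ 1.87404426 -0.25002923  0.40815823] 0.054134333393830995 7.053436785936356
[ 0.61706171 -0.22493468  0.00828467] [ 1.79997985e+02 -2.01037911e-03  9.42366128e+01] [ 1.26470218  0.25387305 -0.66792669] 0.054037599900058075 7.031831815838814
[ 0.61710455 -0.22493624  0.00830547] [ 1.79993404e+02 -1.50935806e-04  9.42406098e+01] [ 2.25549984 -0.31702521  0.29394046] 0.0544166537831864 7.0359619706869125
```

View pics/t2.png

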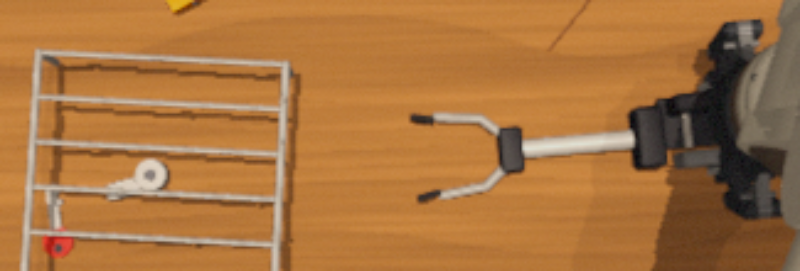

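>>> {"name": "play_rows", "arguments": {"steps": [[[0,-0.005,0,0.014],[0,-0.005,0,0.014],[0,-0.005,0,0.014],[0,-0.005,0,0.014],[0,-0.005,0,0.014]]]}}

```text
time: 5.82
ee_pos: [0.5913, -0.2261, 0.0083]
tcp_rot: [-180.0, -0.0, 90.1]
wrist_force: [0.8, 0.2, -0.9]
opening: 0.054
grasp_force: 7.0
```

>>> {"name": "play_rows", "arguments": {"steps": [[[0,-0.005,0,0.0125],[0,-0.005,0,0.0125],[0,-0.004,0,0.0125],[0,-0.004,0,0.0125],[0,-0.003,0,0.0125]]]}}

```text
time: 6.23
ee_pos: [0.5706, -0.2257, 0.0083]
tcp_rot: [-180.0, 0.0, 86.6]
wrist_force: [1.4, -0.5, -0.9]
opening: 0.0542
grasp_force: 6.9
```

>>> {"name": "play_rows", "arguments": {"steps": [[[0.01,0,0,0],[0.012,0,0,0],[0.012,0,0,0],[0.012,0,0,0],[0.01,0,0,0]]]}}

```text
time: 6.65
ee_pos: [0.5745, -0.168, 0.0083]
tcp_rot: [-180.0, -0.0, 86.7]
wrist_force: [-0.4, -0.8, -0.3]
opening: 0.0538
grasp_force: 6.4
```

Run:
```python
from h import *
c=bot.camera("top");o=bot.get_obs();print(o["ee_pos"],o["tcp_rot"],o["wrist_force"],o["opening"],o["grasp_force"])
im=c["img"];cv2.imwrite("pics/t3.png",cv2.resize(im[190:300,190:515],(800,271)))
```

```text
[ 0.57462738 -0.1665348   0.0083111 ] [-1.79993284e+02 -5.96628478e-02  8.67690277e+01] [ 0.99841626  2.25904073 -0.89516688] 0.053987905020778916 6.242267936468124
```

View pics/t3.png

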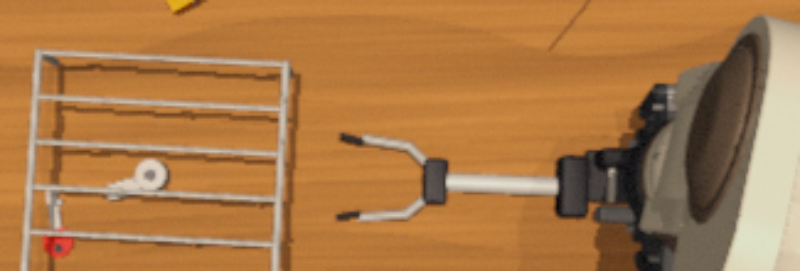

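The jaws are now at (352,138)/(347,216) in the crop, with their mid-line aimed at the drum at (150,175). Next I'll work out the remaining distance.

Run:
```python
from h import *
c=bot.camera("top");k=325/800
P=lambda u,v,z:plane(c,[(190+u*k,190+v*110/271)],z)[0,:2]*1000
j=(P(352,138,.024)+P(347,216,.024))/2;w=P(150,175,.02);o=bot.get_obs()
sa,sb=P(447,183,.025),P(555,186,.025)
t=np.array(o["ee_pos"][:2])*1000;u=np.array([np.cos(np.radians(86.7)),np.sin(np.radians(86.7))]);n=np.array([u[1],-u[0]])
print(j,w,t,"tcp->jaw",(j-t)@u,(j-t)@n,"jaw->drum",(w-j)@u,(w-j)@n, "shaft n",(sa-t)@n,(sb-t)@n)
```

```text
[585.44372855  48.51864679] [589.53016444 198.07247831] [ 574.60330093 -167.45952752] tcp->jaw 216.24406155327105 -1.6101212432347194 jaw->drum 149.54107554995392 -4.529260962603056 shaft n -3.178134024640847 -2.1179608560471275
```

>>> {"name": "play_rows", "arguments": {"steps": [[[0.016,0,0,0],[0.016,0,0,0],[0.016,0,0,0],[0.016,0,0,0],[0.016,0,0,0]]]}}

```text
time: 7.17
ee_pos: [0.5791, -0.0894, 0.0083]
tcp_rot: [180.0, 0.0, 86.6]
wrist_force: [-0.2, -1.2, 0.0]
opening: 0.0537
grasp_force: 6.4
```

>>> {"name": "play_rows", "arguments": {"steps": [[[0.015,0,0,0],[0.015,0,0,0],[0.015,0,0,0],[0.014,0,0,0],[0.01,0,0,0]]]}}

```text
time: 7.58
ee_pos: [0.5831, -0.0199, 0.0083]
tcp_rot: [-180.0, 0.0, 86.7]
wrist_force: [-0.4, -1.3, -0.2]
opening: 0.0541
grasp_force: 6.4
```

Run:
```python
from h import *
c=bot.camera("top");o=bot.get_obs();print(o["ee_pos"],o["tcp_rot"],o["wrist_force"],o["opening"],o["grasp_force"])
im=c["img"];cv2.imwrite("pics/t4.png",cv2.resize(im[220:300,190:350],(800,400),interpolation=cv2.INTER_CUBIC))
```

```text
[ 0.58317525 -0.01863769  0.00825326] [-1.79993312e+02 -4.73141499e-02  8.67298803e+01] [0.673091   2.65078606 0.02491158] 0.053859918641375536 6.462526470422745
```

View pics/t4.png

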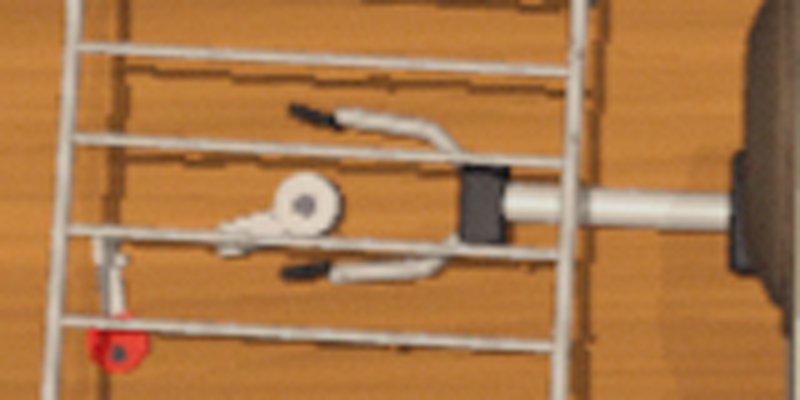

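The drum at (307,204) lies between the pads at (315,116) and (305,270), so I close the jaws.

>>> {"name": "play_rows", "arguments": {"steps": [[[0,0,0,0],[0,0,0,0],[0,0,0,0],[0,0,0,0],[0,0,0,0]]], "gripper": 0.047}}

```text
time: 8.05
ee_pos: [0.5842, -0.0207, 0.0095]
tcp_rot: [179.8, -0.1, 86.7]
wrist_force: [2.1, 5.0, 6.8]
opening: 0.0476
grasp_force: 10.2
```

>>> {"name": "play_rows", "arguments": {"steps": [[[0,0,0,0],[0,0,0,0],[0,0,0,0],[0,0,0,0],[0,0,0,0]]], "gripper": 0.042, "squeeze": 25}}

```text
time: 8.47
ee_pos: [0.5851, -0.021, 0.0102]
tcp_rot: [179.7, -0.1, 86.7]
wrist_force: [4.1, 4.0, 8.2]
opening: 0.0439
grasp_force: 27.6
```

Run:
```python
from h import *
c=bot.camera("top");o=bot.get_obs();print(o["ee_pos"],o["tcp_rot"],o["wrist_force"],o["opening"],o["grasp_force"])
im=c["img"];cv2.imwrite("pics/t5.png",cv2.resize(im[220:300,190:350],(800,400),interpolation=cv2.INTER_CUBIC))
```

```text
[ 0.58513222 -0.02093517  0.0101753 ] [ 1.79727731e+02 -8.10398345e-02  8.66540477e+01] [3.91585602 3.75630771 7.35648135] 0.04400414750978949 27.55207657814026
```

View pics/t5.png

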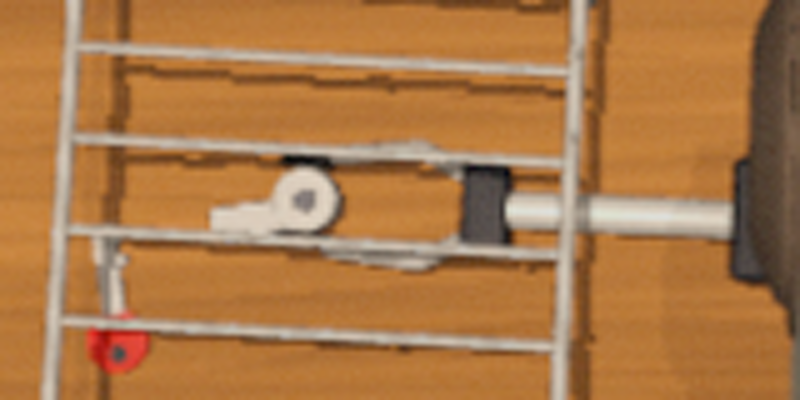

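The jaws are closed on the drum at (305,200) with the opening stopped at 44 mm, so I draw it out.

>>> {"name": "play_rows", "arguments": {"steps": [[[-0.004,0,0,0],[-0.008,0,0,0],[-0.01,0,0,0],[-0.01,0,0,0],[-0.01,0,0,0]]]}}

```text
time: 8.93
ee_pos: [0.5818, -0.0625, 0.0101]
tcp_rot: [179.8, -0.2, 86.7]
wrist_force: [1.0, 8.1, 11.5]
opening: 0.0438
grasp_force: 26.9
```

>>> {"name": "play_rows", "arguments": {"steps": [[[-0.011,0,0,0],[-0.011,0,0,0],[-0.011,0,0,0],[-0.011,0,0,0],[-0.011,0,0,0]]]}}

```text
time: 9.35
ee_pos: [0.5785, -0.1176, 0.0101]
tcp_rot: [179.8, -0.1, 86.7]
wrist_force: [0.6, 9.6, 12.1]
opening: 0.044
grasp_force: 26.9
```

>>> {"name": "play_rows", "arguments": {"steps": [[[-0.011,0,0,0],[-0.011,0,0,0],[-0.011,0,0,0],[-0.011,0,0,0],[-0.011,0,0,0]]]}}

```text
time: 9.77
ee_pos: [0.5752, -0.1725, 0.0101]
tcp_rot: [179.8, -0.1, 86.7]
wrist_force: [1.0, 9.5, 12.4]
opening: 0.0439
grasp_force: 27.0
```

>>> {"name": "play_rows", "arguments": {"steps": [[[-0.011,0,0,0],[-0.011,0,0,0],[-0.011,0,0,0],[-0.011,0,0,0],[-0.011,0,0,0]]]}}

```text
time: 10.18
ee_pos: [0.5719, -0.2274, 0.0101]
tcp_rot: [179.8, -0.1, 86.7]
wrist_force: [1.4, 8.9, 12.3]
opening: 0.044
grasp_force: 27.1
```

>>> {"name": "play_rows", "arguments": {"steps": [[[-0.006,0,0,0],[-0.004,0,0,0],[-0.002,0,0,0],[0,0,0,0],[0,0,0,0]]]}}

```text
time: 10.6
ee_pos: [0.5712, -0.2397, 0.0101]
tcp_rot: [179.8, -0.0, 86.6]
wrist_force: [0.9, 5.3, 11.7]
opening: 0.0435
grasp_force: 26.9
```

Run:
```python
from h import *
c=bot.camera("top");o=bot.get_obs();print(o["ee_pos"],o["tcp_rot"],o["wrist_force"],o["opening"],o["grasp_force"])
im=c["img"];cv2.imwrite("pics/t6.png",cv2.resize(im[190:300,190:515],(800,271)))
```

```text
[ 0.57114892 -0.23972288  0.01007878] [ 1.79842894e+02 -4.28441501e-02  8.66481148e+01] [ 1.00065227  5.43561184 10.34975269] 0.04385622695295553 26.88419759273529
```

View pics/t6.png

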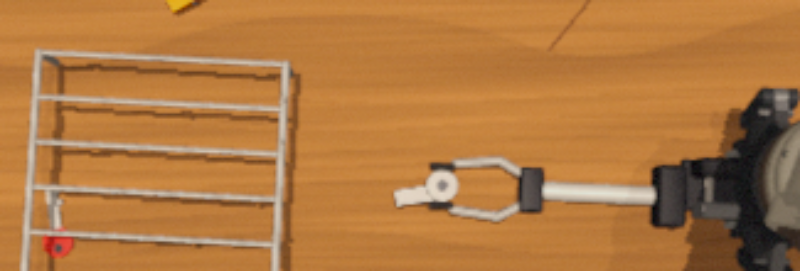

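The whistle is out: its mouthpiece tip at (394,197) is about 78 mm clear of the rack edge at (282,190). Now I release gently and lift.

>>> {"name": "play_rows", "arguments": {"steps": [[[0,0,0,0],[0,0,0,0],[0,0,0,0],[0,0,0,0],[0,0,0,0]]], "gripper": 0.054}}

```text
time: 11.07
ee_pos: [0.57, -0.24, 0.0083]
tcp_rot: [-180.0, 0.0, 86.6]
wrist_force: [-1.3, -1.1, 2.1]
opening: 0.0539
grasp_force: 5.8
```

>>> {"name": "play_rows", "arguments": {"steps": [[[0,0,0,0],[0,0,0,0],[0,0,0,0],[0,0,0,0],[0,0,0,0]]], "gripper": 0.0854}}

```text
time: 11.48
ee_pos: [0.5702, -0.2396, 0.0081]
tcp_rot: [-180.0, -0.0, 86.7]
wrist_force: [-0.5, -0.2, 0.1]
opening: 0.0857
grasp_force: 0.0
```

>>> {"name": "play_rows", "arguments": {"steps": [[[0,0,-0.01,0],[0,0,-0.02,0],[0,0,-0.03,0],[0,0,-0.03,0],[0,0,-0.03,0]]]}}

```text
time: 11.9
ee_pos: [0.57, -0.2395, 0.1304]
tcp_rot: [180.0, 0.0, 86.7]
wrist_force: [0.4, 0.3, -0.4]
opening: 0.0853
grasp_force: 0.0
```

>>> {"name": "play_rows", "arguments": {"steps": [[[0,0,-0.01,0],[0,0,0,0],[0,0,0,0],[0,0,0,0],[0,0,0,0]]]}}

```text
time: 12.32
ee_pos: [0.5695, -0.2394, 0.1364]
tcp_rot: [-179.8, -0.1, 86.6]
wrist_force: [-0.4, 1.0, -0.6]
opening: 0.0855
grasp_force: 0.0
```

Run:
```python
from h import *
c=bot.camera("top");o=bot.get_obs();print(o["ee_pos"],o["wrist_force"],o["opening"],o["grasp_force"])
im=c["img"];cv2.imwrite("pics/t7.png",cv2.resize(im[190:300,190:515],(800,271)))
```

```text
[ 0.5695902  -0.23940666  0.13654007] [-0.20010213 -0.27887158 -0.25764091] 0.08551081492584763 0.0
```

View pics/t7.png

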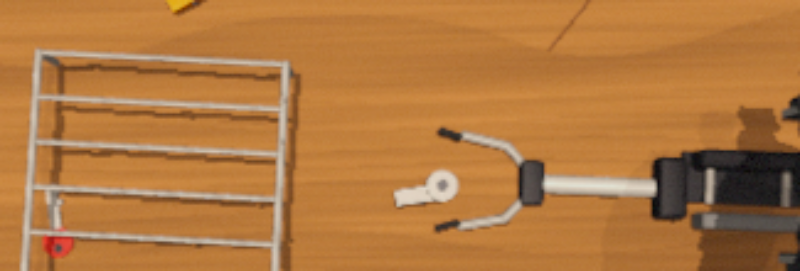

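The jaws have sprung open and the whistle lies free at (440,185). The arm is clear of everything, so I hand the job in.

```bash
python3 -c "
from workcell import bot
print(bot.job_done())"
```

```text
the job is handed in; nothing more can be done
None
```

I drew the whistle out with the reacher and left it lying free on the shelf, about 78 mm clear of the rack edge, with the jaws sprung open and the arm lifted clear; I handed the job in at about 12 s and no verdict came back.

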